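# Lock a swing fence with its pin, then hold a profile against it

## Robot

A 6-joint arm with a two-finger parallel gripper is mounted at the origin on a cart in front of the work surface, level with it; the furniture and walls round the work are solid. World frame = base frame: x ahead of the robot, y to its left, z up, the work surface at z = 0. Lengths are in m, angles in rad, forces in N, time in s.
With the tool pointing down it reaches from about 0.375 to 0.975 m from the base axis. Payload 3.8 kg.
Tool frame: the origin (TCP) lies midway between the tips of the shut fingers; the grasp point (between the pads) lies 19 mm behind it; z points along the fingers, y is the line along which they close (so a half turn about z gives the same grasp; the last joint's range is limited). The gripper opens to 85 mm and grips with 20 to 120 N. Pads are 22 mm wide; open, the fingers measure 114 mm over their backs; the gripper's body (76 mm by 85 mm) begins 54 mm behind the grasp point. The pads swing forward as they close: fully open they stand 13 mm farther back than shut.
Start: joints at [-1.249, 0.264, 1.604, -0, 1.274, -0.037], TCP at [0.237, -0.632, 0.231] pointing down, gripper open.
Joint ranges: [-2.63, 2.63], [-0.94, 2.18], [0.31, 2.57], [-1.31, 4.45], [0, 2.66], [-2.55, 2.55]. Speed limits (rad/s): [2.57, 2.57, 3.14, 3.14, 3.14, 3.14].

## Interface

Orientations are given as a rotation vector (axis times angle).
In Python, from workcell import status, read_camera, workorder, masks_of gives the robot as it stands.
- The arm moves only by the tool drive_tool, never from a script. Its argument "rows" is a list of rows, each a list of 7 numbers: the turn, a rotation vector about the tool's x, y, z in degrees, then the shift along the tool's x, y, z in m, then the opening, from 0 (shut) to 1 (fully open). In form: [[ax, ay, az, tx, ty, tz, claw], ...]. A call has 1 to 8 rows; each row shifts and turns the commanded pose from where the row before left it, along the tool's axes as they then stand; what a row does not reach is not made up. A row lasts 1/12 s, in which the tool goes at most 41.7 mm and 7.16 degrees, less where a joint would pass 70% of its speed; a pose out of reach is approached as far as the arm can. A call is refused whole if a number of a shift passes 0.0417 or a number of a turn 7.16, either way. A call with a gripper value outside its range is refused whole. The fingers move at their own pace and stop on an object; "force" is the grip in N (left out, the last holds). Time passes only in rows, so rows that do not move let the fingers close. It gives the time, the measured TCP pose, the force, the opening and the grip force at its end, in the units of the state.
- status.read_state(): the state, without advancing time (a new reading comes with each control period).
- read_camera(name): name is "scene" or "top" or "wrist"; returns a dict with "color" (384x512x3 uint8, red, green, blue), "intrinsics" (3x3 intrinsics, pixels), "world_from_camera" (4x4, takes a point from camera to world coordinates); the wrist camera has in their place "mount" (4x4, takes a point from camera to tool coordinates, whose origin is the TCP and whose axes are the flange's). Camera axes: x right, y up, looking along -z (the intrinsics and any distortion apply to the point x, -y, -z); pixel columns grow to the right and rows downward; lengths in m; the calibration is good to about 2 mm. A picture is of the moment at which its call begins: read the wrist's pose just before it. There is no depth.
- workorder.finish_job(): hands the job in; it is judged then, once.
Trained networks look in a picture, given as the dict that the camera call returned (one of the last four; its "shot" number tells which), for a name from the list of things; names that differ only in an ending like _2 or _b are one class to them, and where a whole thing is asked for, a point or a joint stands for the part that bears it (a point fixed in the world has none). Each returns a list of dicts, best first, with "score" (0 to 1); they miss things now and then, are a little off and sometimes report something else, mostly with a low value. They report only what shows in the picture. A call takes as long as a camera call.
- masks_of(picture, name): "mask" (384x512 bool, what is visible of it) and "bbox" ([left, top, right, bottom] in pixels, round what is visible of it).
The state is a dict: "time": time; "q": joint angles; "joint_vel": joint speeds; "joint_torque": joint torques, N m; "tool_pos": TCP position; "tcp_rot": TCP orientation; "wrist_force": force on the tool from outside, world axes, zero at the start; "torque": the same for the moment, N m; "width": opening from 0.0 (shut) to 1.0 (fully open); "grip_force": force on a finger pad.
Only numpy, scipy, OpenCV 4.12 (cv2) and the standard library are available. Lean on these libraries where they do the work, as an engineer would, in place of code of your own. Each camera call takes 0.05 s, during which the arm holds its last target. There are 200 camera calls.

## Task

Be my third hand at the assembly jig: swing its wooden fence fully shut so that the steel lug on the fence's end lies in the fork, take the thicker of the two headed pins from the drilled block and push it down through fork and lug until its collar sits on the fork, then ease the white profile along the board until its long side lies flush against the pinned fence, without ramming it. Finish there, still holding: keep the profile pressed on the fence with a steady push of about 12 N while I screw the corner brace to it, so the program ends while the fingers are pushing and nothing is let go. Leave the thin pin in the block, and the marker pen, screwdriver and corner brace where they lie.

Things in the scene. Friction and masses are not known exactly. Their poses are not given: they have to be found in the camera images.
- jig: fixed plywood board on the table, top 18 mm up, with a steel fork at its far left and a hinged fence at its far edge. Origin on the table; x points to the far edge, y to the left; the board spans x -105 to 105, y -140 to 200 mm. Fork: x 64 to 100, y 119 to 173 mm, 56 mm high, its slot (z 32 to 46 mm) open to the right and the far side
- fence (a joint): fence angle (rad): 0 is shut on a hard stop, parallel to the board's y axis, the lug's hole in line with the fork's; grows as its left end swings away from the robot, to 0.45; starts 0.12 to 0.30. Friction of 0.15 N m holds it where it is left; unpinned, a push on its face opens it
- fence_pivot (a point): fence top on its vertical hinge axis at its right end (jig frame x 71, y -125 mm), 56 mm over the table; a low bolt head here rises to 63 mm. The hardwood fence is a bar 22 mm thick, from 20 to 56 mm over the table, that runs 225 mm from here along this point's y; x points to its back, its faces lie at x = +-11 mm. Turns with the fence
- fence_face (a point): point on the fence's front face (towards the robot), 105 mm along the fence from the pivot, 38 mm over the table; y runs along the fence to its left (lug) end, x points out of its back; turns with the fence
- lug_hole (a point): centre of the 13.5 mm hole on the lug's upper side, 44 mm over the table, 265 mm along the fence from the pivot; the lug is a steel plate 28 mm wide, 10 mm thick, that sticks out 55 mm from the fence's left end. Turns with the fence
- fork_hole (a point): centre of the mouth of the fork's vertical 13.5 mm through hole, on the fork's top, 56 mm over the table (jig frame x 82, y 140 mm). From there down: upper cheek 10, slot 14, lower cheek 14 mm. The seated pin's collar lies on this face
- lock_pin: the thicker headed pin, upright in one of the two holes of the drilled block: steel shank 12 mm across, 36 mm long, with a tapered nose, then a collar 26 mm across, 5 mm thick, then a black ribbed grip 22 mm across, 32 mm long; 73 mm over all, 60 g. Origin at the nose's tip, z up along the pin to the grip
- lock_pin_collar (a point): centre of the underside of the thick pin's collar, 36 mm above its tip
- thin_pin: the thin headed pin in the other hole of the block, to be left there: shank 8 mm, collar 20 mm, grip 16 mm across, same lengths as the thick one; origin at its tip, z up
- pin_block: fixed hardwood block 56 mm (x) x 120 mm (y) x 50 mm high, with two vertical holes 14 mm wide and 40 mm deep at y = +33 and -33 mm; either pin may be in either hole, its collar resting on the block's top. Origin under its centre, z up
- profile: white profile bar, 62 (x) x 300 (y) x 38 mm high, 0.25 to 0.5 kg, rectangular, not to be entered at its ends, lying loose and a little askew on the board, some 10 to 70 mm before the place of the shut fence's face; slides on the board when pushed on its near long side. Origin under its centre, y along the bar, x across it
- marker: marker pen, 134 mm long, 17 mm thick, lying at the table's left edge beside the board; origin under its centre, y along the pen
- driver: screwdriver, 27 x 200 x 29 mm, lying at the front right; origin under its centre, y along the tool
- brace: zinc corner brace, 60 x 60 x 33 mm, lying at the right; origin under its centre

How it is judged:
By the outcome, as a careful person would: the job done as asked, in the order asked, and still so for the second after the job is handed in, while the arm keeps its last pose, push and grip.
It also fails if it takes over 72 s, if anything falls off the work surface, if the arm or the gripper's body presses on something with over 40 N, if the wrist force passes 120 N, or if a joint passes its speed limit or range.

## Working session

There is one attempt and no reset: what is moved stays moved. The work goes in short steps, Python scripts to look and compute and a tool call to move; the robot and the scene stay as the last step left them, time stands still between calls to the robot, and variables do not carry over. Pictures are saved under pics/ and viewed, at most 10 in all, crops included, and the job is handed in when it is done.

Besides the shell and the picture viewer there is one more tool, called after "Request:" as name([rows], argument=value, ...), one row to a line, values as JSON. drive_tool: Moves the arm, as the interface text tells. Its arguments: {"type":"object","properties":{"rows":{"type":"array"},"force":{"type":"number"}},"required":["rows"]}

```bash
ls; mkdir -p pics
cat > h.py <<'E'
import numpy as np, cv2
from workcell import status, read_camera, workorder, masks_of
from scipy.spatial.transform import Rotation as R
def cam(name):
    s=status.read_state(); p=read_camera(name)
    if name=='wrist':
        T=np.eye(4);T[:3,:3]=R.from_rotvec(s['tcp_rot']).as_matrix();T[:3,3]=s['tool_pos']
        p['W']=T@np.array(p['mount'])
    else: p['W']=np.array(p['world_from_camera'])
    return p
def ray(p,uv,z):
    K=np.array(p['intrinsics']);uv=np.atleast_2d(np.asarray(uv,float))
    d=np.c_[(uv[:,0]-K[0,2])/K[0,0],-(uv[:,1]-K[1,2])/K[1,1],-np.ones(len(uv))]@p['W'][:3,:3].T
    o=p['W'][:3,3]
    return o+d*((z-o[2])/d[:,2])[:,None]
def proj(p,X):
    K=np.array(p['intrinsics']);c=(np.atleast_2d(X)-p['W'][:3,3])@p['W'][:3,:3]
    return np.c_[K[0,0]*c[:,0]/-c[:,2]+K[0,2],K[1,1]*-c[:,1]/-c[:,2]+K[1,2]]
def save(p,n): cv2.imwrite('pics/'+n,cv2.cvtColor(p['color'],cv2.COLOR_RGB2BGR))
E
python3 - <<'E'
from h import *
s=status.read_state();print(s)
a=cam('top');b=cam('scene')
print({k:v for k,v in a.items() if k!='color'})
print({k:v for k,v in b.items() if k!='color'})
cv2.imwrite('pics/a.png',cv2.cvtColor(a['color'],cv2.COLOR_RGB2BGR));save(b,'b.png')
for p in(a,b):
  for n in['jig','fence','lock_pin','thin_pin','pin_block','profile','marker','driver','brace']:
    for m in masks_of(p,n)[:2]:print(n,round(m['score'],2),m['bbox'],m['mask'].sum(),cv2.minAreaRect(np.argwhere(m['mask'])[:,::-1].astype(np.float32)))
E
```

```text
pics
{'time': 0.0, 'q': array([-1.24892897e+00,  2.64755480e-01,  1.60539387e+00, -1.54644347e-05,
        1.27367359e+00, -3.68998614e-02]), 'joint_vel': array([ 1.03540285e-03,  2.46515478e-04,  7.88137879e-04,  1.04116681e-03,
       -3.64872122e-05, -4.62222466e-04]), 'joint_torque': array([ 1.94292275e-03, -5.15111518e+01, -3.67313755e+01,  2.41291309e-04,
        1.28470862e-02, -1.79874411e-05]), 'tool_pos': array([ 0.23676789, -0.63133034,  0.22994971]), 'tcp_rot': array([-3.08901070e+00, -5.60146206e-01,  5.20097704e-04]), 'wrist_force': array([ 0.70186769, -0.00253423, -0.22686283]), 'torque': array([ 0.02727679, -0.06732432, -0.00208332]), 'grip_force': 0.0, 'width': 0.9982007338551719}
{'intrinsics': array([[362.96473589,   0.        , 253.27731156],
       [  0.        , 362.96473589, 187.69499291],
       [  0.        ,   0.        ,   1.        ]]), 'world_from_camera': array([[-0.00770115,  0.9983478 , -0.05694172,  0.45705249],
       [-0.99996058, -0.0079402 , -0.00397305,  0.02838241],
       [-0.00441861,  0.05690888,  0.9983696 ,  1.26773883],
       [ 0.        
[... 3196 characters left out ...]
48803711), 20.556045532226562)
profile 0.75 [205.8, 184.6, 290.7, 258.6] 2255 ((248.2540740966797, 219.7049102783203), (27.015785217285156, 96.53981018066406), 50.194427490234375)
marker 0.61 [323.0, 156.2, 355.3, 168.8] 197 ((340.0, 164.0), (28.0, 8.0), -0.0)
marker 0.59 [157.6, 274.9, 204.4, 305.4] 385 ((179.01858520507812, 291.82122802734375), (50.24471664428711, 8.359245300292969), 30.379127502441406)
driver 0.49 [169.4, 187.0, 252.2, 232.7] 1181 ((211.62301635742188, 209.668701171875), (15.043903350830078, 93.45455169677734), 62.87869644165039)
brace 0.62 [308.0, 147.7, 325.8, 161.8] 113 ((318.1999816894531, 156.4000244140625), (8.944272994995117, 16.099689483642578), 63.43495178222656)
```

Run:
```python
import cv2
a=cv2.imread('pics/a.png');cv2.imwrite('pics/a2.png',cv2.resize(a[130:245,125:385],None,fx=3,fy=3,interpolation=cv2.INTER_CUBIC))
b=cv2.imread('pics/b.png');cv2.imwrite('pics/b2.png',cv2.resize(b[140:315,150:370],None,fx=3.4,fy=3.4,interpolation=cv2.INTER_CUBIC))
```

```text
(no output)
```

View pics/a2.png

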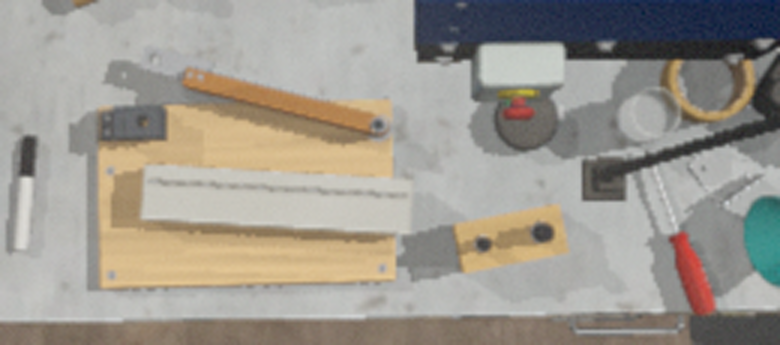

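View pics/b2.png

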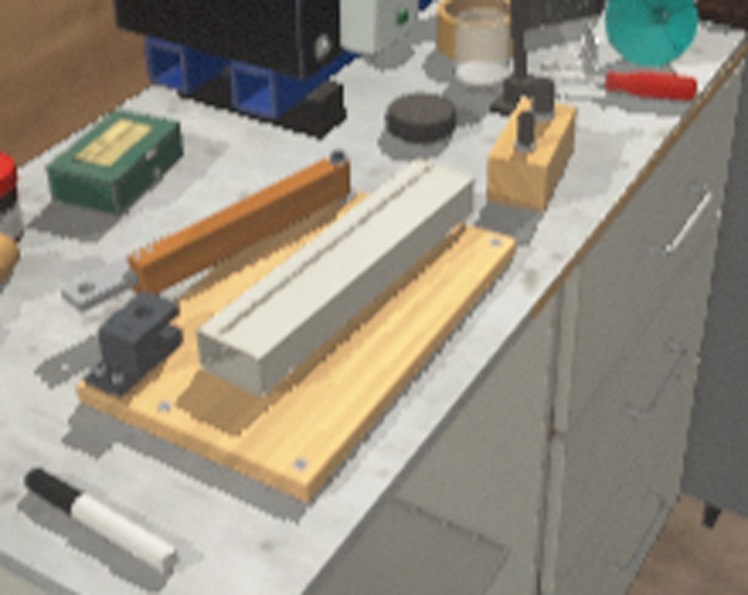

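Run:
```python
from h import *
import cv2
from scipy.optimize import least_squares
a=dict(intrinsics=[[362.96473589,0,253.27731156],[0,362.96473589,187.69499291],[0,0,1]],W=np.array([[-0.00770115,0.9983478,-0.05694172,0.45705249],[-0.99996058,-0.0079402,-0.00397305,0.02838241],[-0.00441861,0.05690888,0.9983696,1.26773883],[0,0,0,1]]))
c=lambda u,v:(125+u/3,130+v/3)
c2=lambda u,v:(150+u/3.4,140+v/3.4)
def pr(n,z,*l): print(n,ray(a,[c(*q) for q in l],z).round(4).tolist())
pr('board corners NL NR FR FL',.018,(97,288),(395,286),(392,100),(97,105))
pr('screws',.018,(110,171),(112,275),(381,268))
pr('fork hole',.056,(143,122)); pr('pivot',.063,(378,125)); pr('fence left end',.056,(196,75))
pr('lug',.044,(155,58))
pr('pins thin thick',.087,(484,243),(542,232))
pr('block cor',.05,(456,226),(558,207),(567,249),(466,272))
pr('prof cor',.056,(146,166),(411,180),(409,233),(141,219))
pr('pole base',0.01,(603,180)); pr('polebase corners',.005,(583,160),(627,157),(627,200),(583,200))
for z in (.2,.3,.4,.5,.6,.7): pr('pole far',z,(780,120))
pr('marker',.01,(27,138),(22,248)); pr('toolbox near',.0,(415,58)); pr('whitebox',.1,(475,100)); pr('disc',.02,(527,122))
```

```text
board corners NL NR FR FL [[0.3993, 0.3637, 0.018], [0.399, 0.0227, 0.018], [0.6127, 0.0244, 0.018], [0.6097, 0.3652, 0.018]]
screws [[0.5333, 0.3497, 0.018], [0.414, 0.3466, 0.018], [0.4196, 0.0386, 0.018]]
fork hole [[0.5856, 0.3033, 0.056]]
pivot [[0.5793, 0.0404, 0.063]]
fence left end [[0.638, 0.2441, 0.056]]
lug [[0.6596, 0.2928, 0.044]]
pins thin thick [[0.4478, -0.0736, 0.087], [0.4592, -0.1365, 0.087]]
block cor [[0.4667, -0.0458, 0.05], [0.487, -0.16, 0.05], [0.4401, -0.1692, 0.05], [0.4154, -0.0563, 0.05]]
prof cor [[0.5362, 0.2997, 0.056], [0.5182, 0.0041, 0.056], [0.4593, 0.0069, 0.056], [0.4771, 0.305, 0.056]]
pole base [[0.5188, -0.2186, 0.01]]
polebase corners [[0.5425, -0.1969, 0.005], [0.5455, -0.248, 0.005], [0.4956, -0.247, 0.005], [0.496, -0.196, 0.005]]
pole far [[0.5671, -0.3563, 0.2]]
pole far [[0.5568, -0.3203, 0.3]]
pole far [[0.5465, -0.2843, 0.4]]
pole far [[0.5362, -0.2482, 0.5]]
pole far [[0.5259, -0.2122, 0.6]]
pole far [[0.5156, -0.1762, 0.7]]
marker [[0.5729, 0.4484, 0.01], [0.4455, 0.4528, 0.01]]
toolbox near [[0.6643, -0.003, 0.0]]
whitebox [[0.6018, -0.0648, 0.1]]
disc [[0.5858, -0.1306, 0.02]]
```

View pics/a.png

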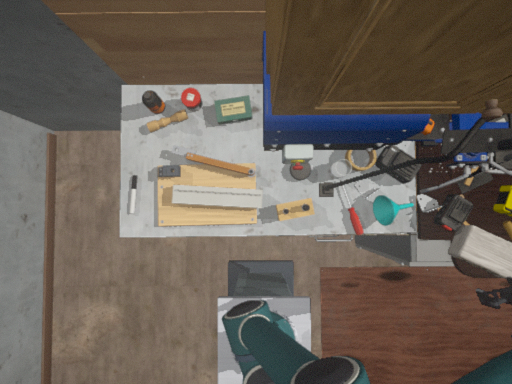

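View pics/b.png

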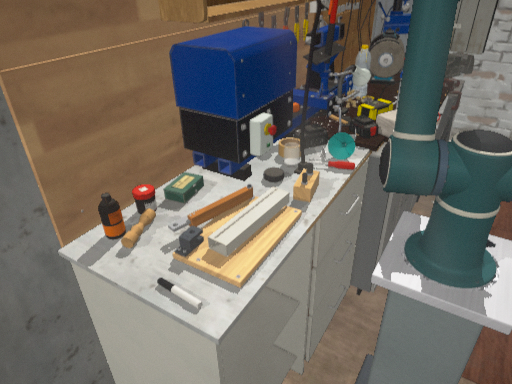

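Top picture: jig in the left middle, with the thick pin right (pixel 305,207) and the thin pin left (286,211) in the block. A tall lamp pole stands at (326,190), about 10 cm behind the thick pin, so I retract first and swing inside it.

Request:
drive_tool([
  [0,0,6.86,0,0,-0.025,0.5],
  [0,0,6.86,0,0,-0.025,0.5],
  [0,0,6.86,0,0,-0.02,0.5],
  [0,0,0,-0.008,-0.0355,0,0.5],
  [0,0,0,-0.008,-0.0355,0,0.5],
  [0,0,0,-0.008,-0.0355,0,0.5],
  [0,0,0,-0.008,-0.0355,0,0.5],
  [0,0,0,-0.008,-0.0355,0,0.5],
], force=40)

```text
time: 1.67
tool_pos: [0.1967, -0.4529, 0.3011]
tcp_rot: [-3.142, 0.001, -0.0]
wrist_force: [0.1, -0.1, 0.6]
width: 0.5
grip_force: 0.0
```

Request:
drive_tool([
  [0,0,0,-0.008,-0.0355,0,0.5],
  [0,0,0,0.023,-0.03,0,0.5],
  [0,0,0,0.023,-0.03,0,0.5],
  [0,0,0,0.023,-0.03,0,0.5],
  [0,0,0,0.023,-0.03,0,0.5],
  [0,0,0,0.023,-0.03,0,0.5],
  [0,0,0,0.023,-0.03,0,0.5],
  [0,0,0,0.023,-0.03,0,0.5],
])

```text
time: 2.33
tool_pos: [0.3509, -0.2075, 0.3018]
tcp_rot: [3.141, -0.001, 0.002]
wrist_force: [0.3, -0.9, -0.1]
width: 0.501
grip_force: 0.0
```

Request:
drive_tool([
  [0,0,0,0.015,-0.03,0,0.5],
  [0,0,0,0.015,-0.03,0,0.5],
  [0,0,0,0.015,-0.03,0,0.5],
  [0,0,0,0.0,0,0,0.5],
  [0,0,0,0,0,0,0.5],
])

```text
time: 2.75
tool_pos: [0.3957, -0.1177, 0.3014]
tcp_rot: [3.141, 0.007, 0.0]
wrist_force: [0.4, -0.5, -0.3]
width: 0.498
grip_force: 0.0
```

Run:
```python
from h import *
p=cam('wrist');save(p,'w1.png');print(p['W'].round(4).tolist(),p['mount'],p['intrinsics'])
for n in['lock_pin','thin_pin','pin_block','profile','jig']:
    for m in masks_of(p,n)[:2]:print(n,round(m['score'],2),m['bbox'],cv2.minAreaRect(np.argwhere(m['mask'])[:,::-1].astype(np.float32)))
```

```text
[[0.0036, 0.961, 0.2766, 0.4659], [-1.0, 0.0032, 0.0018, -0.1173], [0.0009, -0.2766, 0.961, 0.444], [0.0, 0.0, 0.0, 1.0]] [[-5.72086674e-04  9.60952667e-01  2.76712205e-01  7.02329106e-02]
 [ 9.99999708e-01  6.90187174e-04 -3.29406138e-04 -3.90974922e-05]
 [-5.07526922e-04  2.76711936e-01 -9.60952781e-01 -1.42605218e-01]
 [ 0.00000000e+00  0.00000000e+00  0.00000000e+00  1.00000000e+00]] [[322.86805817   0.         257.91248421]
 [  0.         322.86805817 190.89164252]
 [  0.           0.           1.        ]]
lock_pin 0.69 [265.1, 91.7, 291.7, 117.6] ((277.0, 104.0), (22.0, 22.0), 90.0)
thin_pin 0.48 [211.7, 104.7, 229.3, 121.7] ((220.5, 114.0), (16.0, 17.0), 90.0)
pin_block 0.86 [195.3, 75.0, 304.0, 142.1] ((250.05770874023438, 108.28846740722656), (49.61738204956055, 102.76485443115234), 78.69007110595703)
profile 0.71 [0.3, 34.4, 160.1, 104.5] ((79.89494323730469, 70.41814422607422), (164.4383544921875, 57.58297348022461), 4.236394882202148)
profile 0.37 [382.4, 27.9, 425.2, 178.4] ((400.2135314941406, 101.05305480957031), (153.5012664794922, 24.436378479003906), 79.50852966308594)
jig 0.93 [0.0, 0.0, 157.7, 148.1] ((77.0, 73.5), (147.0, 154.0), 90.0)
```

View pics/w1.png

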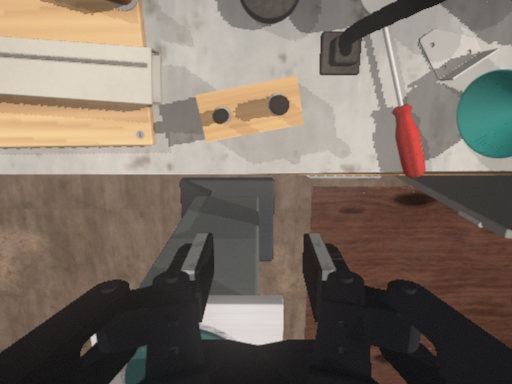

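Wrist picture: block centred at (250,108), thick pin right (278,105), thin pin left (220,114), pole base at (340,53). Now over the jig for a closer look.

Request:
drive_tool([
  [0,0,0,0.02,-0.035,0,0.0],
  [0,0,0,0.02,-0.035,0,0.0],
  [0,0,0,0.02,-0.035,0,0.0],
  [0,0,0,0.02,-0.035,0,0],
  [0,0,0,0.02,-0.035,0,0],
  [0,0,0,0.02,-0.035,0,0],
  [0,0,0,0.02,-0.035,0,0],
  [0,0,0,0.02,-0.035,0,0],
])

```text
time: 3.72
tool_pos: [0.5564, 0.1615, 0.3012]
tcp_rot: [3.141, -0.004, 0.0]
wrist_force: [-0.0, -0.5, -0.2]
width: 0.0
grip_force: 0.0
```

Request:
drive_tool([
  [0,0,0,0.02,-0.035,0,0.0],
  [0,0,0,0,0,0,0.0],
  [0,0,0,0,0,0,0.0],
  [0,0,0,0,0,0,0.0],
])

```text
time: 4.05
tool_pos: [0.5753, 0.1947, 0.3007]
tcp_rot: [3.141, -0.002, -0.002]
wrist_force: [-0.8, 0.2, 0.8]
width: -0.007
grip_force: 0.0
```

Run:
```python
from h import *
p=cam('wrist');save(p,'w2.png');np.savez('w2.npz',W=p['W'],K=p['intrinsics'])
print(status.read_state()['tool_pos'])
img=p['color']
cv2.imwrite('pics/w2b.png',cv2.resize(cv2.cvtColor(img,cv2.COLOR_RGB2BGR)[0:300],(800,469),interpolation=cv2.INTER_CUBIC))
for n in['fence','profile','jig','marker']:
    for m in masks_of(p,n)[:2]:print(n,round(m['score'],2),m['bbox'],cv2.minAreaRect(np.argwhere(m['mask'])[:,::-1].astype(np.float32)))
```

```text
[0.5751597  0.19425627 0.30108376]
fence 0.9 [156.2, 72.3, 392.8, 162.0] ((275.33807373046875, 119.91815185546875), (243.75033569335938, 31.497838973999023), 17.354022979736328)
profile 0.84 [172.5, 176.6, 408.9, 245.1] ((289.5694580078125, 212.92385864257812), (237.60279846191406, 54.113304138183594), 3.6913859844207764)
jig 0.85 [125.6, 69.9, 395.2, 270.8] ((261.0765686035156, 169.13604736328125), (200.14064025878906, 266.56341552734375), 88.84654998779297)
marker 0.64 [67.5, 151.3, 88.2, 243.2] ((76.36404418945312, 196.32247924804688), (93.43435668945312, 14.505792617797852), 84.5596694946289)
```

View pics/w2b.png

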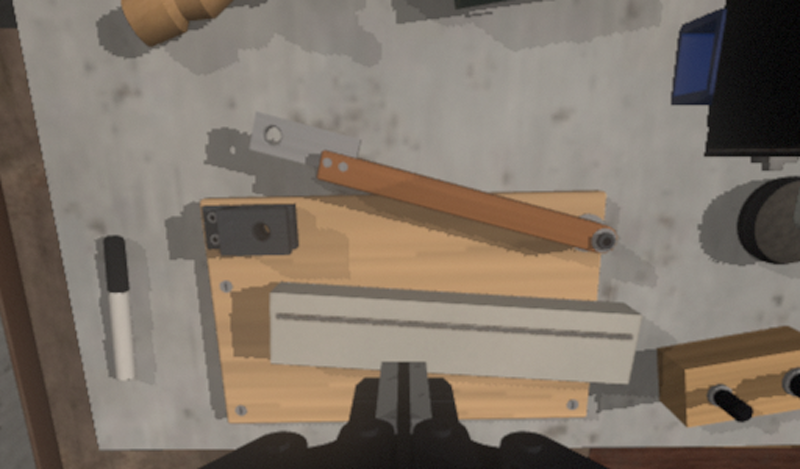

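Run:
```python
from h import *
d=np.load('w2.npz');p=dict(W=d['W'],intrinsics=d['K'])
def pr(n,z,*l): print(n,ray(p,np.array(l)/1.5625,z)[:,:2].round(4).tolist())
pr('board FR NR NL FL',.018,(604,191),(586,417),(230,423),(202,199))
pr('forkhole',.056,(262,231));pr('fork top corners',.056,(203,207),(294,205),(297,254),(206,254))
pr('pivot',.063,(603,240));pr('lug hole',.044,(273,134));pr('fence end',.056,(321,150),(318,178))
pr('prof top',.056,(272,292),(640,314),(630,382),(270,361)); pr('pintop',.087,(744,410))
W1=np.array([[0.0036,0.961,0.2766,0.4659],[-1.0,0.0032,0.0018,-0.1173],[0.0009,-0.2766,0.961,0.444],[0,0,0,1]])
q=dict(W=W1,intrinsics=[[322.868,0,257.912],[0,322.868,190.892],[0,0,1]])
print('pins',ray(q,[[278.5,105],[220.5,114.5]],.087)[:,:2].round(4)); print('pole',ray(q,[[340,53]],.01),'block',ray(q,[[250,109]],.05))
```

```text
board FR NR NL FL [[0.6147, 0.0279], [0.4059, 0.0221], [0.4004, 0.3579], [0.6088, 0.3609]]
forkhole [[0.5878, 0.3027]]
fork top corners [[0.6061, 0.346], [0.6075, 0.2769], [0.5698, 0.2769], [0.5699, 0.3477]]
pivot [[0.5815, 0.0424]]
lug hole [[0.6591, 0.292]]
fence end [[0.6475, 0.2545], [0.6274, 0.2577]]
prof top [[0.5391, 0.2986], [0.52, 0.0032], [0.46, 0.0038], [0.4798, 0.3046]]
pintop [[0.4506, -0.0736]]
pins [[ 0.4588 -0.1396]
 [ 0.4486 -0.0774]]
pole [[ 0.52010208 -0.21974756  0.01      ]] block [[ 0.45331371 -0.10831445  0.05      ]]
```

Fence left open about 0.30 rad, lug hole at (273,134), fork hole (262,231) in the 1.56x picture; the space behind the fence is free. I go behind it.

Request:
drive_tool([
  [0,0,0,0.035,-0.009,0,0],
  [0,0,0,0.035,-0.009,0,0],
  [0,0,0,0.035,-0.009,0,0],
  [0,0,0,0,0,0.04,0],
  [0,0,0,0,0,0.04,0],
  [0,0,0,0,0,0.04,0],
  [0,0,0,0,0,0.04,0],
  [0,0,0,0,0,0.04,0],
])

```text
time: 4.97
tool_pos: [0.6804, 0.2219, 0.1002]
tcp_rot: [-3.141, 0.002, -0.002]
wrist_force: [-0.4, -0.7, 0.6]
width: -0.0
grip_force: 0.0
```

Request:
drive_tool([
  [0,0,0,0,0,0.04,0],
  [0,0,0,0,0,0.03,0],
  [0,0,0,0,0,0,0],
  [0,0,0,-0.008,0,0,0],
  [0,0,0,-0.008,0,0,0],
  [0,0,0,-0.008,0,0,0],
  [0,0,0,-0.008,0,0,0],
])

```text
time: 5.55
tool_pos: [0.6503, 0.2237, 0.0353]
tcp_rot: [-3.139, 0.001, -0.01]
wrist_force: [2.3, 0.3, 0.3]
width: 0.001
grip_force: 0.8
```

Request:
drive_tool([
  [0,0,0,-0.008,0,0,0],
  [0,0,0,-0.008,0,0,0],
  [0,0,0,-0.006,0,0,0],
  [0,0,0,-0.005,0,0,0],
  [0,0,0,-0.004,0,0,0],
  [0,0,0,0,0,0,0],
])

```text
time: 6.05
tool_pos: [0.6161, 0.2228, 0.031]
tcp_rot: [3.141, -0.0, -0.002]
wrist_force: [-0.9, -0.1, -0.5]
width: -0.0
grip_force: 0.0
```

Request:
drive_tool([
  [0,0,0,-0.003,0,0,0],
  [0,0,0,-0.003,0,0,0],
  [0,0,0,-0.003,0,0,0],
  [0,0,0,-0.003,0,0,0],
  [0,0,0,0,0,0,0],
])

```text
time: 6.47
tool_pos: [0.6046, 0.2227, 0.031]
tcp_rot: [3.141, -0.001, -0.002]
wrist_force: [-0.2, 0.3, -0.5]
width: 0.001
grip_force: 0.0
```

Request:
drive_tool([
  [0,0,0,-0.002,0,0,0],
  [0,0,0,-0.002,0,0,0],
  [0,0,0,0,0,0,0],
])

```text
time: 6.72
tool_pos: [0.6008, 0.2228, 0.0311]
tcp_rot: [3.141, -0.001, -0.001]
wrist_force: [-0.2, -0.1, 0.0]
width: -0.001
grip_force: 0.0
```

Run:
```python
from h import *
p=cam('scene');save(p,'s2.png');t=cam('top')
im=lambda p:cv2.cvtColor(p['color'],cv2.COLOR_RGB2BGR)
A=cv2.resize(im(p)[170:290,150:300],(600,480),interpolation=2)
B=cv2.resize(im(t)[140:200,150:265],(690,360),interpolation=2)
cv2.imwrite('pics/s2.png',A)
for m in masks_of(t,'fence')[:1]:print(m['bbox'],cv2.minAreaRect(np.argwhere(m['mask'])[:,::-1].astype(np.float32)))
```

```text
[179.6, 165.0, 256.1, 178.1] ((217.02133178710938, 171.91810607910156), (9.09056568145752, 72.02703857421875), 88.66777801513672)
```

View pics/s2.png

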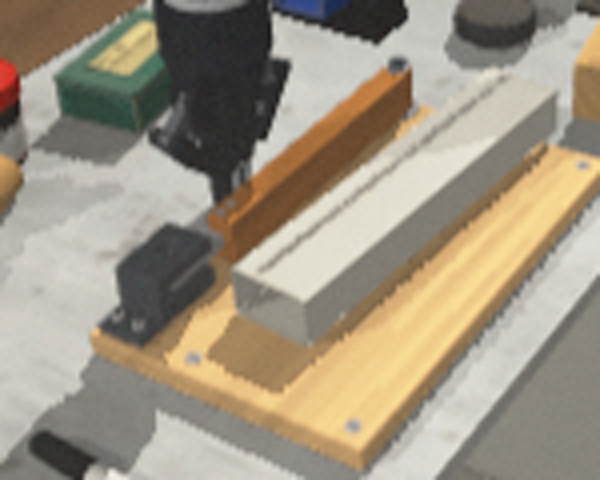

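The fence is nearly shut, its lug entering the fork (190,245). I press on gently to the hard stop.

Request:
drive_tool([
  [0,0,0,-0.001,0,0,0],
  [0,0,0,-0.001,0,0,0],
  [0,0,0,0,0,0,0],
])

```text
time: 7.12
tool_pos: [0.5997, 0.2228, 0.0313]
tcp_rot: [-3.142, 0.0, -0.002]
wrist_force: [1.9, 0.4, -1.3]
width: -0.004
grip_force: 1.0
```

Request:
drive_tool([
  [0,0,0,-0.001,0,0,0],
  [0,0,0,-0.001,0,0,0],
  [0,0,0,0,0,0,0],
])

```text
time: 7.37
tool_pos: [0.5997, 0.2229, 0.0316]
tcp_rot: [-3.141, 0.0, -0.008]
wrist_force: [6.9, -0.1, -5.2]
width: 0.001
grip_force: 3.6
```

Request:
drive_tool([
  [0,0,0,-0.001,0,0,0],
  [0,0,0,-0.001,0,0,0],
  [0,0,0,0,0,0,0],
])

```text
time: 7.62
tool_pos: [0.5997, 0.2231, 0.032]
tcp_rot: [-3.14, 0.0, -0.014]
wrist_force: [11.5, -0.2, -8.1]
width: 0.003
grip_force: 6.0
```

Hard stop reached: TCP stays at x=0.5997 while the force rises. I back away, rise and look at the fork from two places.

Request:
drive_tool([
  [0,0,0,0.01,0,0,0],
  [0,0,0,0.015,0,0,0],
  [0,0,0,0,0,-0.04,0],
  [0,0,0,0,0,-0.04,0],
  [0,0,0,0,-0.02,-0.03,0],
  [0,0,0,-0.005,-0.02,-0.03,0],
  [0,0,0,-0.005,-0.02,-0.03,0],
  [0,0,0,-0.005,-0.02,0,0],
])

```text
time: 8.28
tool_pos: [0.6088, 0.3052, 0.2102]
tcp_rot: [-3.136, 0.002, -0.016]
wrist_force: [1.0, 0.0, 1.8]
width: 0.001
grip_force: 0.0
```

Request:
drive_tool([
  [0,0,0,0,0,0,0.5],
  [0,0,0,0,0,0,0.5],
  [0,0,0,0,0,0,0.5],
  [0,0,0,0,0,0,0.5],
])

```text
time: 8.62
tool_pos: [0.6046, 0.3016, 0.1995]
tcp_rot: [3.14, -0.002, -0.005]
wrist_force: [0.0, -0.7, 0.1]
width: 0.499
grip_force: 0.0
```

Run:
```python
from h import *
p=cam('wrist');s=status.read_state();print(s['tool_pos'],s['tcp_rot'])
np.savez('w3.npz',W=p['W'],K=p['intrinsics'],c=p['color'])
im=cv2.cvtColor(p['color'],cv2.COLOR_RGB2BGR)
u=proj(p,[[.5875,.303,.056]])[0];print(u)
# expected shut-lug, pivot
x0,y0=int(u[0])-30,int(u[1])-25
A=cv2.resize(im[y0:y0+50,x0:x0+60],(480,400),interpolation=2)
B=cv2.resize(im,(310,232))
o=np.zeros((400,800,3),np.uint8);o[:,:480]=cv2.convertScaleAbs(A,alpha=2);o[:232,485:795]=B
cv2.imwrite('pics/w3.png',o);print(x0,y0)
```

```text
[0.60475686 0.30152431 0.19962726] [ 3.14004356e+00 -2.01281325e-03 -4.34751766e-03]
[256.05245744 195.57727424]
226 170
```

View pics/w3.png

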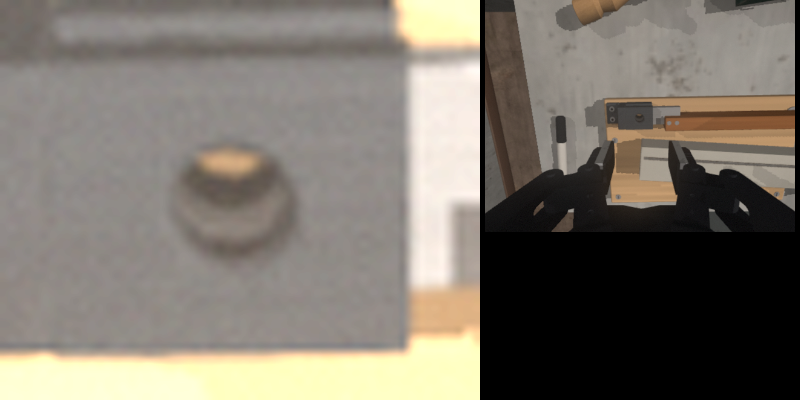

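Hole centre in the crop is at (234,202), and light shows through, so the lug hole is in line with it. Now to the thick pin.

Request:
drive_tool([
  [0,0,0,-0.0122,0.0368,0,0.5],
  [0,0,0,-0.0122,0.0368,0,0.5],
  [0,0,0,-0.0122,0.0368,0,0.5],
  [0,0,0,-0.0122,0.0368,0,0.5],
  [0,0,0,-0.0122,0.0368,0,0.5],
  [0,0,0,-0.0122,0.0368,0,0.5],
  [0,0,0,-0.0122,0.0368,0,0.5],
  [0,0,0,-0.0122,0.0368,0,0.5],
])

```text
time: 9.33
tool_pos: [0.5061, 0.0062, 0.2005]
tcp_rot: [3.141, -0.002, -0.002]
wrist_force: [-0.5, -1.1, -0.4]
width: 0.498
grip_force: 0.0
```

Request:
drive_tool([
  [0,0,0,-0.0122,0.0368,0,0.5],
  [0,0,0,-0.0122,0.0368,0,0.5],
  [0,0,0,-0.0122,0.0368,0,0.5],
  [0,0,0,-0.0122,0.0368,0,0.5],
  [0,0,0,0,0,0,0.5],
  [0,0,0,0,0,0,0.5],
  [0,0,0,0,0,0,0.5],
])

```text
time: 9.92
tool_pos: [0.4582, -0.139, 0.2008]
tcp_rot: [-3.141, 0.004, 0.001]
wrist_force: [0.8, -0.9, -0.3]
width: 0.501
grip_force: 0.0
```

Run:
```python
from h import *
p=cam('wrist');s=status.read_state();print(s['tool_pos'],s['tcp_rot'])
save(p,'w4.png')
for n in['lock_pin','thin_pin','pin_block']:
    for m in masks_of(p,n)[:2]:
        b=m['bbox'];c=[(b[0]+b[2])/2,(b[1]+b[3])/2];print(n,round(m['score'],2),b,ray(p,[c],.087).round(4),ray(p,[c],.07).round(4))
g=cv2.cvtColor(p['color'],cv2.COLOR_RGB2GRAY)
u=proj(p,[[.459,-.139,.087]])[0].astype(int);print(u);print(g[u[1]-22:u[1]+22:2,u[0]-24:u[0]+25:2])
```

```text
[ 0.45857309 -0.13833591  0.20083052] [-3.14075308e+00  1.47998288e-03  1.20462834e-03]
lock_pin 0.88 [246.9, 165.2, 277.4, 198.1] [[ 0.4624 -0.1425  0.087 ]] [[ 0.458  -0.1427  0.07  ]]
thin_pin 0.62 [177.0, 178.4, 203.9, 204.8] [[ 0.4541 -0.0832  0.087 ]] [[ 0.4492 -0.0795  0.07  ]]
thin_pin 0.37 [0.0, 15.1, 75.3, 53.4] [[0.5732 0.0203 0.087 ]] [[0.5762 0.0309 0.07  ]]
pin_block 0.74 [153.4, 134.2, 293.9, 221.2] [[ 0.4659 -0.111   0.087 ]] [[ 0.4617 -0.1091  0.07  ]]
[257 185]
[[165 165 166 164 166 165 164 163 164 149 125 122 144 147 146 140 143 161
  161 161 164 164 163 163 165]
 [164 165 162 163 161 161 161 136 133 117 122 165 163 153 146 166 164 145
  161 163 165 166 166 166 168]
 [161 160 158 159 158 159 114 115 119 121 104  69  59  59  60  83 135 165
  157 152 166 170 172 173 172]
 [133 133 135 125 116 116 116 110 117  81  58  60  58  60  57  59  61  80
  166 153 165 170 170 170 170]
 [115 115 117 116 115 117 117 116  95  58  58  58  59  60  58  59  58  60
  106 156 149 155 171 170 172]
 [116 117 117 118 118 119 114 116  67  56  58  59  59  61  61  61  60  60
   59 138 157 156
[... 994 characters left out ...]
58  70  55  59  61  59  59  59  60  60
  130 166 166 167 167 166 166]
 [170 169 169 169 169 172 171 175 176 161 116  62  58  56  56  57  89 171
  175 164 164 163 161 163 161]
 [169 171 173 174 177 176 179 180 181 181 182 175 151 151 153 155 179 179
  177 178 161 161 162 163 163]
 [176 177 179 181 180 181 181 181 182 181 179 178 178 179 177 178 178 178
  179 178 176 168 164 166 165]
 [181 180 180 179 180 178 177 177 178 177 178 177 177 178 177 179 180 180
  182 182 180 176 172 163 161]
 [179 177 176 176 177 175 175 176 176 176 178 179 179 182 182 176 172 167
  164 160 159 159 160 161 160]
 [159 170 176 176 178 178 178 180 180 179 175 168 165 162 156 157 157 157
  157 158 159 160 162 161 160]]
```

Request:
drive_tool([
  [0,0,0,0.0015,0.002,0.035,0.5],
  [0,0,0,0,0,0.035,0.5],
  [0,0,0,0,0,0.035,0.5],
  [0,0,0,0,0,0.025,0.5],
  [0,0,0,0,0,0.012,0.5],
  [0,0,0,0,0,0,0.5],
  [0,0,0,0,0,0,0.5],
])

```text
time: 10.7
tool_pos: [0.46, -0.1395, 0.0586]
tcp_rot: [-3.141, -0.002, 0.003]
wrist_force: [0.8, 0.3, -0.2]
width: 0.502
grip_force: 0.0
```

Request:
drive_tool([
  [0,0,0,0,0,0,0.0],
  [0,0,0,0,0,0,0],
  [0,0,0,0,0,0,0],
  [0,0,0,0,0,0,0],
  [0,0,0,0,0,0,0],
  [0,0,0,0,0,0,0],
], force=60)

```text
time: 11.2
tool_pos: [0.4622, -0.1411, 0.0612]
tcp_rot: [3.141, -0.001, 0.006]
wrist_force: [0.8, 1.7, 5.9]
width: 0.238
grip_force: 58.8
```

Request:
drive_tool([
  [0,0,0,0,0,-0.01,0],
  [0,0,0,0,0,-0.02,0],
  [0,0,0,0,0,-0.03,0],
  [0,0,0,0,0,-0.03,0],
  [0,0,0,0,0,-0.02,0],
  [0,0,0,0.0105,-0.037,0,0],
  [0,0,0,0.0105,-0.037,0,0],
  [0,0,0,0.0105,-0.037,0,0],
])

```text
time: 11.87
tool_pos: [0.4921, -0.0294, 0.1709]
tcp_rot: [3.141, -0.005, 0.003]
wrist_force: [0.3, -0.3, -0.8]
width: 0.235
grip_force: 59.0
```

Request:
drive_tool([
  [0,0,0,0.0105,-0.037,0,0],
  [0,0,0,0.0105,-0.037,0,0],
  [0,0,0,0.0105,-0.037,0,0],
  [0,0,0,0.0105,-0.037,0,0],
  [0,0,0,0.0105,-0.037,0,0],
  [0,0,0,0.0105,-0.037,0,0],
  [0,0,0,0.0105,-0.037,0,0],
  [0,0,0,0.0105,-0.037,0,0],
])

```text
time: 12.53
tool_pos: [0.5758, 0.2678, 0.1698]
tcp_rot: [3.141, -0.0, -0.0]
wrist_force: [0.1, -0.4, 0.0]
width: 0.238
grip_force: 59.0
```

Request:
drive_tool([
  [0,0,0,0.0105,-0.037,0,0],
  [0,0,0,0,0,0.02,0],
  [0,0,0,0,0,0.015,0],
  [0,0,0,0,0,0,0],
  [0,0,0,0,0,0,0],
  [0,0,0,0,0,0,0],
])

```text
time: 13.03
tool_pos: [0.5867, 0.3028, 0.1351]
tcp_rot: [-3.142, 0.001, -0.001]
wrist_force: [-0.3, 0.1, 0.4]
width: 0.237
grip_force: 59.1
```

Run:
```python
from h import *
s=status.read_state();print(s['tool_pos'],s['tcp_rot'],s['width'],s['grip_force'])
p=cam('wrist');np.savez('w5.npz',W=p['W'],K=p['intrinsics'],c=p['color'])
t=s['tool_pos'];print('tip/collar proj',proj(p,[[t[0],t[1],t[2]-.0472],[t[0],t[1],t[2]-.0112],[.5881,.3036,.056]]))
for m in masks_of(p,'lock_pin')[:2]:print(round(m['score'],2),m['bbox'])
im=cv2.cvtColor(p['color'],cv2.COLOR_RGB2BGR)
x0,y0=210,170
cv2.imwrite('pics/w5.png',cv2.convertScaleAbs(cv2.resize(im[y0:y0+90,x0:x0+100],(600,540),interpolation=2),alpha=1.7))
```

```text
[0.58666978 0.30284646 0.13513008] [-3.14156362e+00  1.44379529e-03 -5.72552702e-04] 0.23739593647315643 59.14759397506714
tip/collar proj [[257.88749088 214.86448077]
 [257.91565663 239.03169925]
 [256.81836828 197.55211408]]
0.87 [233.1, 216.4, 285.6, 301.9]
```

View pics/w5.png

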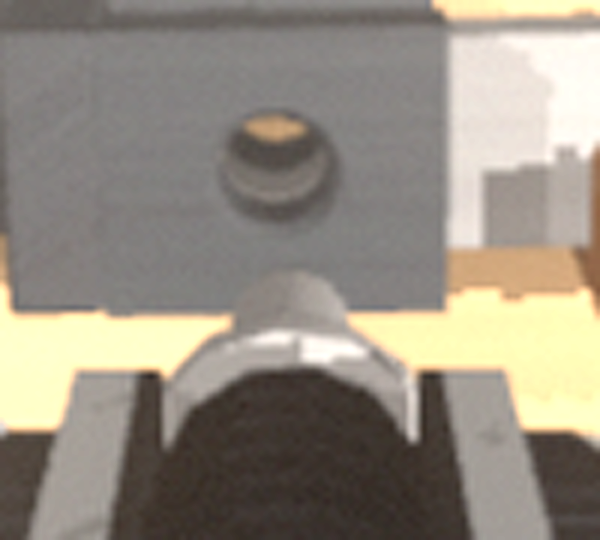

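Run:
```python
from h import *
d=np.load('w5.npz');p=dict(W=d['W'],intrinsics=d['K']);t=np.array([.5867,.3028,.1351])
print('hole',ray(p,[[256.0,197.25]],.056).round(4))
d3=np.load('w3.npz');q=dict(W=d3['W'],intrinsics=d3['K']);print('hole3',ray(q,[[254.8,194.8]],.056).round(4))
a=np.linspace(0,2*np.pi,73)
def circ(dx,dz,r):
    X=np.c_[t[0]+dx+r*np.cos(a),t[1]+r*np.sin(a),np.full(73,t[2]+dz)];u=proj(p,X);return u.min(0).round(1),u.max(0).round(1)
for dx in(-.004,-.002,0,.002):
  print(dx,'colbot',circ(dx,-.0112,.013),'coltop',circ(dx,-.0062,.013))
  for r in(.003,.0045,.006):print('   tip',r,circ(dx,-.0472,r))
```

```text
hole [[0.5883 0.3042 0.056 ]]
hole3 [[0.5883 0.3042 0.056 ]]
-0.004 colbot (array([233.1, 222.7]), array([282.9, 268.3])) coltop (array([232.4, 226.5]), array([283.7, 273.2]))
   tip 0.003 (array([253.2, 216.3]), array([262.7, 225.2]))
   tip 0.0045 (array([250.8, 214. ]), array([265.1, 227.4]))
   tip 0.006 (array([248.4, 211.8]), array([267.5, 229.6]))
-0.002 colbot (array([233. , 219.1]), array([283. , 264.9])) coltop (array([232.3, 222.7]), array([283.8, 269.8]))
   tip 0.003 (array([253.2, 213.3]), array([262.8, 222.3]))
   tip 0.0045 (array([250.8, 211. ]), array([265.1, 224.5]))
   tip 0.006 (array([248.4, 208.8]), array([267.5, 226.7]))
0 colbot (array([232.9, 215.4]), array([283.1, 261.6])) coltop (array([232.2, 218.9]), array([283.8, 266.3]))
   tip 0.003 (array([253.2, 210.3]), array([262.8, 219.3]))
   tip 0.0045 (array([250.8, 208. ]), array([265.2, 221.5]))
   tip 0.006 (array([248.4, 205.7]), array([267.6, 223.8]))
0.002 colbot (array([232.8, 211.6]), array([283.2, 258.1])) coltop (array([232.1, 215.1]), array([283.9, 262.8]))
   tip 0.003 (array([253.1, 207.2]), array([262.8, 216.3]))
   tip 0.0045 (array([250.7, 204.9]), array([265.2, 218.6]))
   tip 0.006 (array([248.3, 202.6]), array([267.6, 220.8]))
```

Crop shows the hole at (278,166) and the pin tip at (290,270), about 5 mm behind the tool centre in x. I shift, lower to just above the fork and check.

Request:
drive_tool([
  [0,0,0,0.0055,-0.0014,0.01,0],
  [0,0,0,0,0,0.01,0],
  [0,0,0,0,0,0.008,0],
  [0,0,0,0,0,0,0],
  [0,0,0,0,0,0,0],
  [0,0,0,0,0,0,0],
])

```text
time: 13.63
tool_pos: [0.5917, 0.3045, 0.1058]
tcp_rot: [3.141, -0.001, -0.001]
wrist_force: [-1.2, -1.0, -0.6]
width: 0.235
grip_force: 59.1
```

Run:
```python
from h import *
s=status.read_state();print(s['tool_pos'],s['tcp_rot'],s['wrist_force'])
p=cam('wrist')
t=s['tool_pos'];print('tip/collar proj',proj(p,[[t[0]-.0047,t[1],t[2]-.0472],[.5883,.3042,.056],[.5883+.00675,.3042,.056]]))
im=cv2.cvtColor(p['color'],cv2.COLOR_RGB2BGR)
x0,y0=225,175
cv2.imwrite('pics/w6.png',cv2.convertScaleAbs(cv2.resize(im[y0:y0+60,x0:x0+66],(660,600),interpolation=2),alpha=1.8))
```

```text
[0.59174964 0.30452887 0.10582544] [ 3.14126796e+00 -6.86837234e-04 -1.19647786e-03] [-1.18785043 -0.9615868  -0.61791328]
tip/collar proj [[257.86886655 221.80847652]
 [258.38111374 218.44544932]
 [258.37461441 208.40636725]]
```

View pics/w6.png

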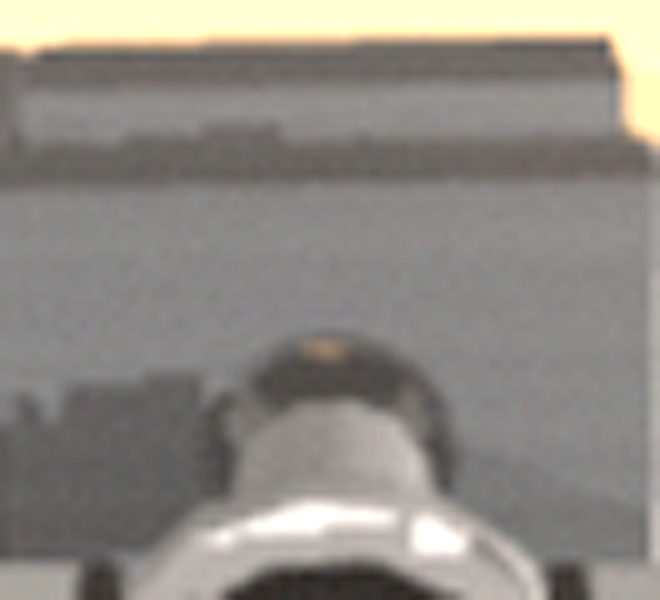

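Hole rim's far edge is at (332,330), its sides at 215 and 450; pin nose apex at (335,400): about 1 mm more in x needed. Lower step by step, watching force.

Request:
drive_tool([
  [0,0,0,0.001,-0.0003,0.002,0],
  [0,0,0,0,0,0.0025,0],
  [0,0,0,0,0,0.0025,0],
  [0,0,0,0,0,0.0025,0],
  [0,0,0,0,0,0,0],
])

```text
time: 14.1
tool_pos: [0.5922, 0.3048, 0.096]
tcp_rot: [3.141, -0.001, -0.003]
wrist_force: [-1.2, -0.4, -0.9]
width: 0.233
grip_force: 59.2
```

Request:
drive_tool([
  [0,0,0,0,0,0.0025,0],
  [0,0,0,0,0,0.0025,0],
  [0,0,0,0,0,0.0025,0],
  [0,0,0,0,0,0,0],
  [0,0,0,0,0,0,0],
])

```text
time: 14.52
tool_pos: [0.5919, 0.3048, 0.0882]
tcp_rot: [3.141, -0.001, -0.004]
wrist_force: [-4.0, 0.0, -1.8]
width: 0.236
grip_force: 59.4
```

Request:
drive_tool([
  [0,0,0,-0.0012,0,0,0],
  [0,0,0,0,0,0.0025,0],
  [0,0,0,0,0,0.0025,0],
  [0,0,0,0,0,0.0025,0],
  [0,0,0,0,0,0,0],
  [0,0,0,0,0,0,0],
])

```text
time: 15.02
tool_pos: [0.5916, 0.3048, 0.0812]
tcp_rot: [3.141, -0.001, -0.001]
wrist_force: [-3.4, 0.1, -1.5]
width: 0.238
grip_force: 59.3
```

Request:
drive_tool([
  [0,0,0,-0.001,0,0,0],
  [0,0,0,0,0,0.0025,0],
  [0,0,0,0,0,0.0025,0],
  [0,0,0,0,0,0.0025,0],
  [0,0,0,0,0,0,0],
  [0,0,0,0,0,0,0],
])

```text
time: 15.52
tool_pos: [0.5911, 0.305, 0.074]
tcp_rot: [-3.141, 0.001, -0.001]
wrist_force: [-1.6, -0.4, -1.5]
width: 0.23
grip_force: 59.3
```

Request:
drive_tool([
  [0,0,0,0,0,0.0025,0],
  [0,0,0,0,0,0.002,0],
  [0,0,0,0,0,0.0015,0],
  [0,0,0,0,0,0,0],
  [0,0,0,0,0,0,0],
])

```text
time: 15.93
tool_pos: [0.591, 0.305, 0.0682]
tcp_rot: [-3.141, 0.001, -0.001]
wrist_force: [-0.7, 1.2, -0.4]
width: 0.237
grip_force: 59.3
```

Request:
drive_tool([
  [0,0,0,0,0,0.0015,0],
  [0,0,0,0,0,0.0015,0],
  [0,0,0,0,0,0,0],
  [0,0,0,0,0,0,0],
])

```text
time: 16.27
tool_pos: [0.5911, 0.3051, 0.0673]
tcp_rot: [-3.141, 0.001, -0.001]
wrist_force: [-4.2, -2.2, 9.2]
width: 0.234
grip_force: 60.3
```

The collar is on the fork at the predicted height (TCP 0.0673). One firmer press, then release and rise.

Request:
drive_tool([
  [0,0,0,0,0,0.002,0],
  [0,0,0,0,0,0,0],
  [0,0,0,0,0,0,0],
])

```text
time: 16.52
tool_pos: [0.5912, 0.3051, 0.0672]
tcp_rot: [-3.141, 0.0, -0.001]
wrist_force: [-8.1, -4.1, 16.9]
width: 0.234
grip_force: 61.3
```

Request:
drive_tool([
  [0,0,0,0,0,-0.006,0],
  [0,0,0,0,0,0,0.45],
  [0,0,0,0,0,0,0.45],
  [0,0,0,0,0,0,0.45],
  [0,0,0,0,0,0,0.45],
  [0,0,0,0,0,-0.02,0.45],
  [0,0,0,0,0,-0.04,0.45],
  [0,0,0,0,0,-0.04,0.45],
])

```text
time: 17.18
tool_pos: [0.5888, 0.3039, 0.1668]
tcp_rot: [3.139, -0.001, -0.01]
wrist_force: [0.7, -0.5, 0.5]
width: 0.452
grip_force: 0.0
```

Request:
drive_tool([
  [0,0,0,0,0,-0.03,0.45],
  [0,0,0,0,0,0,0.45],
  [0,0,0,0,0,0,0.45],
  [0,0,0,0,0,0,0.45],
])

```text
time: 17.52
tool_pos: [0.5904, 0.3048, 0.1985]
tcp_rot: [3.141, -0.001, -0.001]
wrist_force: [0.2, 0.6, -0.1]
width: 0.448
grip_force: 0.0
```

Run:
```python
from h import *
s=status.read_state();print(s['tool_pos'],s['tcp_rot'])
for c in('wrist','scene'):
  p=cam(c);save(p,c+'7.png')
  print(c,'expected grip top, collar bottom',proj(p,[[.5883,.3042,.093],[.5883,.3042,.056],[.5883,.3042,.061]]).round(1).tolist())
  for n in('lock_pin','thin_pin','profile'):
    for m in masks_of(p,n)[:2]:print(n,round(m['score'],2),m['bbox'],cv2.boxPoints(cv2.minAreaRect(np.argwhere(m['mask'])[:,::-1].astype(np.float32))).round(1).tolist())
```

```text
[0.59040719 0.30475732 0.19846807] [ 3.14119226e+00 -6.60373612e-04 -1.40911856e-03]
wrist expected grip top, collar bottom [[258.5, 191.9], [258.4, 180.5], [258.4, 181.8]]
lock_pin 0.8 [244.9, 170.7, 272.6, 205.1] [[244.0, 169.0], [271.0, 169.0], [271.0, 203.0], [244.0, 203.0]]
thin_pin 0.67 [242.3, 165.6, 275.3, 205.7] [[243.0, 167.0], [272.0, 167.0], [272.0, 203.0], [243.0, 203.0]]
profile 0.71 [257.0, 216.3, 510.7, 300.7] [[256.3999938964844, 286.29998779296875], [260.29998779296875, 215.8000030517578], [514.9000244140625, 230.10000610351562], [511.0, 300.6000061035156]]
scene expected grip top, collar bottom [[190.4, 219.0], [192.0, 230.5], [191.8, 229.0]]
lock_pin 0.47 [183.4, 218.6, 194.1, 234.7] [[185.60000610351562, 218.1999969482422], [194.8000030517578, 217.3000030517578], [196.39999389648438, 232.6999969482422], [187.1999969482422, 233.60000610351562]]
lock_pin 0.3 [292.3, 168.2, 318.2, 199.1] [[288.20001220703125, 196.3000030517578], [303.5, 163.3000030517578], [322.6000061035156, 172.10000610351562], [307.29998779296875, 205.10000610351562]]
thin_pin 0.5 [303.4, 170.6, 306.1, 179.3] [[301.0, 172.0], [306.0, 172.0], [306.0, 183.0], [301.0, 183.0]]
profile 0.76 [206.0, 186.2, 291.0, 254.0] [[203.0, 239.60000610351562], [277.6000061035156, 180.0], [294.0, 200.60000610351562], [219.5, 260.20001220703125]]
```

Pin is seated (bbox matches the expected place; thin pin still in the block). Now behind the profile's near side, fingers shut, yaw turned 1° to match the jig.

Request:
drive_tool([
  [0,0,0,-0.026,0.0255,0,0],
  [0,0,0,-0.026,0.0255,0,0],
  [0,0,0,-0.026,0.0255,0,0],
  [0,0,0,-0.026,0.0255,0,0],
  [0,0,0,-0.026,0.0255,0,0],
  [0,0,0,-0.026,0.0255,0,0],
  [0,0,-1.0,0,0,0,0],
  [0,0,0,0,0,0.035,0],
])

```text
time: 18.58
tool_pos: [0.4389, 0.1525, 0.1706]
tcp_rot: [-3.138, -0.026, -0.021]
wrist_force: [2.5, 0.4, 0.3]
width: -0.002
grip_force: 0.0
```

Request:
drive_tool([
  [0,0,0,0,0,0.035,0],
  [0,0,0,0,0,0.035,0],
  [0,0,0,0,0,0.035,0],
  [0,0,0,0,0,0.02,0],
  [0,0,0,0,0,0.01,0],
  [0,0,0,0,0,0,0],
  [0,0,0,0,0,0,0],
])

```text
time: 19.17
tool_pos: [0.4352, 0.1523, 0.0296]
tcp_rot: [-3.141, -0.027, 0.0]
wrist_force: [0.6, -0.8, -0.4]
width: -0.0
grip_force: 0.0
```

Request:
drive_tool([
  [0,0,0,0.003,0,0,0],
  [0,0,0,0.003,0,0,0],
  [0,0,0,0.003,0,0,0],
  [0,0,0,0.003,0,0,0],
  [0,0,0,0.003,0,0,0],
  [0,0,0,0.002,0,0,0],
  [0,0,0,0.002,0,0,0],
  [0,0,0,0.002,0,0,0],
])

```text
time: 19.83
tool_pos: [0.4559, 0.1524, 0.0293]
tcp_rot: [3.141, 0.027, -0.0]
wrist_force: [0.3, 1.4, -0.2]
width: -0.0
grip_force: 0.0
```

Request:
drive_tool([
  [0,0,0,0.002,0,0,0],
  [0,0,0,0.002,0,0,0],
  [0,0,0,0.002,0,0,0],
  [0,0,0,0.002,0,0,0],
  [0,0,0,0.002,0,0,0],
  [0,0,0,0.002,0,0,0],
  [0,0,0,0.002,0,0,0],
  [0,0,0,0.002,0,0,0],
])

```text
time: 20.5
tool_pos: [0.4719, 0.1526, 0.0292]
tcp_rot: [3.141, 0.027, -0.0]
wrist_force: [-1.5, -0.5, -1.6]
width: -0.001
grip_force: 0.5
```

Request:
drive_tool([
  [0,0,0,0.0015,0,0,0],
  [0,0,0,0.0015,0,0,0],
  [0,0,0,0.0015,0,0,0],
  [0,0,0,0.001,0,0,0],
  [0,0,0,0.001,0,0,0],
  [0,0,0,0.001,0,0,0],
  [0,0,0,0.001,0,0,0],
  [0,0,0,0.001,0,0,0],
])

```text
time: 21.17
tool_pos: [0.4813, 0.1528, 0.0293]
tcp_rot: [-3.141, -0.027, -0.0]
wrist_force: [-0.8, -0.1, -0.3]
width: 0.001
grip_force: 0.6
```

Request:
drive_tool([
  [0,0,0,0.001,0,0,0],
  [0,0,0,0.001,0,0,0],
  [0,0,0,0.001,0,0,0],
  [0,0,0,0.001,0,0,0],
  [0,0,0,0.001,0,0,0],
  [0,0,0,0.001,0,0,0],
])

```text
time: 21.67
tool_pos: [0.4873, 0.1529, 0.0293]
tcp_rot: [3.141, 0.027, -0.0]
wrist_force: [-1.6, -0.2, -0.4]
width: -0.001
grip_force: 0.6
```

Request:
drive_tool([
  [0,0,0,0.001,0,0,0],
  [0,0,0,0.001,0,0,0],
  [0,0,0,0.001,0,0,0],
  [0,0,0,0.001,0,0,0],
  [0,0,0,0,0,0,0],
])

```text
time: 22.08
tool_pos: [0.4913, 0.1529, 0.0293]
tcp_rot: [3.141, 0.027, -0.0]
wrist_force: [-1.2, -1.1, -0.5]
width: 0.0
grip_force: 0.7
```

Request:
drive_tool([
  [0,0,0,0.001,0,0,0],
  [0,0,0,0.001,0,0,0],
  [0,0,0,0,0,0,0],
])

```text
time: 22.33
tool_pos: [0.4935, 0.153, 0.0293]
tcp_rot: [3.141, 0.027, 0.001]
wrist_force: [-1.8, -1.7, -0.4]
width: -0.0
grip_force: 0.8
```

Request:
drive_tool([
  [0,0,0,0.001,0,0,0],
  [0,0,0,0.001,0,0,0],
  [0,0,0,0,0,0,0],
])

```text
time: 22.58
tool_pos: [0.4956, 0.153, 0.0293]
tcp_rot: [-3.141, -0.027, -0.001]
wrist_force: [-2.8, -1.6, -0.3]
width: -0.004
grip_force: 1.1
```

Request:
drive_tool([
  [0,0,0,0.001,0,0,0],
  [0,0,0,0,0,0,0],
])

```text
time: 22.75
tool_pos: [0.4955, 0.153, 0.0292]
tcp_rot: [3.141, 0.027, -0.003]
wrist_force: [-4.7, -0.6, 3.6]
width: -0.003
grip_force: 2.3
```

Contact at the predicted x. Build up to 12 N.

Request:
drive_tool([
  [0,0,0,0.001,0,0,0],
  [0,0,0,0.001,0,0,0],
  [0,0,0,0.0005,0,0,0],
  [0,0,0,0,0,0,0],
  [0,0,0,0,0,0,0],
  [0,0,0,0,0,0,0],
])

```text
time: 23.25
tool_pos: [0.4955, 0.153, 0.0287]
tcp_rot: [3.141, 0.026, -0.01]
wrist_force: [-10.6, -0.3, 6.6]
width: 0.003
grip_force: 5.4
```

Run:
```python
from h import *
ps=[cam('wrist'),cam('top')]
f=[]
for p in ps:
  s=status.read_state();f.append(s['wrist_force'])
print(np.round(f,1),s['tool_pos'])
for p,c in zip(ps,'wt'):
  save(p,c+'8.png')
  for n in('profile','fence','lock_pin'):
    for m in masks_of(p,n)[:1]:print(c,n,round(m['score'],2),m['bbox'],cv2.boxPoints(cv2.minAreaRect(np.argwhere(m['mask'])[:,::-1].astype(np.float32))).round(1).tolist())
# expected gap line (face x .568 at y .152, yaw .018) on z=.056 in top view; intensity across at y .06,.15,.25
p=ps[1]
for y in(.06,.15,.25):
  x=np.arange(.545,.60,.003);X=np.c_[x,np.full_like(x,y),np.full_like(x,.056)]
  u=proj(p,X).astype(np.float32);v=cv2.remap(p['color'],u[:,0][None],u[:,1][None],1)[0]
  print(y,[tuple(int(k) for k in q) for q in v])
```

```text
[[-10.3   0.4   7.8]
 [-10.3   0.4   7.8]] [0.49555004 0.15298056 0.02876106]
w profile 0.57 [0.0, 86.8, 510.8, 253.5] [[-0.8999999761581421, 251.10000610351562], [0.0, 88.0], [511.8999938964844, 90.9000015258789], [511.0, 254.10000610351562]]
w fence 0.6 [0.0, 1.1, 510.7, 93.5] [[-0.6000000238418579, 88.80000305175781], [0.0, -0.20000000298023224], [511.6000061035156, 3.200000047683716], [511.0, 92.19999694824219]]
t profile 0.8 [173.2, 175.3, 263.2, 192.4] [[172.0, 174.0], [262.0, 174.0], [262.0, 194.0], [172.0, 194.0]]
t fence 0.63 [177.0, 163.8, 255.5, 176.3] [[180.0, 175.0], [180.0, 166.0], [253.0, 166.0], [253.0, 175.0]]
t lock_pin 0.55 [164.9, 164.6, 176.7, 174.8] [[167.0, 166.0], [175.0, 166.0], [175.0, 173.0], [167.0, 173.0]]
0.06 [(200, 199, 191), (192, 190, 182), (170, 169, 161), (177, 175, 167), (197, 194, 187), (205, 203, 195), (206, 204, 196), (205, 204, 196), (199, 194, 184), (178, 142, 107), (180, 133, 86), (183, 134, 86), (182, 134, 84), (181, 133, 81), (181, 135, 86), (186, 143, 98), (195, 162, 116), (209, 182, 139), (213, 187, 143)]
0.15 [(86, 117, 115), (89, 119, 120), (89, 121, 122), (89, 122, 121), (88, 119, 119), (86, 118, 117), (89, 120, 119), (88, 118, 116), (87, 117, 114), (86, 115, 112), (83, 111, 109), (82, 109, 107), (82, 106, 105), (85, 102, 100), (109, 107, 94), (168, 138, 105), (204, 174, 131), (210, 181, 138), (212, 185, 140)]
0.25 [(80, 107, 108), (79, 106, 106), (80, 105, 103), (89, 107, 105), (136, 145, 137), (191, 193, 184), (204, 204, 196), (203, 200, 194), (192, 168, 144), (182, 136, 91), (181, 132, 84), (180, 141, 105), (177, 155, 137), (178, 158, 142), (178, 144, 112), (175, 155, 139), (177, 173, 170), (180, 181, 182), (183, 181, 179)]
```

Request:
drive_tool([
  [0,0,0,0.0005,0,-0.001,0],
  [0,0,0,0,0,-0.0008,0],
  [0,0,0,0,0,0,0],
  [0,0,0,0,0,0,0],
  [0,0,0,0,0,0,0],
])

```text
time: 24.07
tool_pos: [0.4955, 0.153, 0.0291]
tcp_rot: [3.141, 0.026, -0.011]
wrist_force: [-7.1, 1.6, -2.7]
width: 0.002
grip_force: 3.7
```

Request:
drive_tool([
  [0,0,0,0.001,0,0,0],
  [0,0,0,0.0008,0,0,0],
  [0,0,0,0,0,0,0],
  [0,0,0,0,0,0,0],
  [0,0,0,0,0,0,0],
])

```text
time: 24.48
tool_pos: [0.4955, 0.153, 0.0288]
tcp_rot: [3.141, 0.026, -0.017]
wrist_force: [-12.5, 0.3, 1.8]
width: 0.001
grip_force: 6.0
```

12.5 N into the fence with little vertical load. I let it settle, recheck the push, and hand in if it is steady.

Request:
drive_tool([
  [0,0,0,0,0,0,0],
  [0,0,0,0,0,0,0],
  [0,0,0,0,0,0,0],
  [0,0,0,0,0,0,0],
  [0,0,0,0,0,0,0],
  [0,0,0,0,0,0,0],
  [0,0,0,0,0,0,0],
  [0,0,0,0,0,0,0],
])

```text
time: 25.15
tool_pos: [0.4954, 0.1529, 0.0288]
tcp_rot: [3.141, 0.026, -0.017]
wrist_force: [-12.6, 1.6, 1.9]
width: -0.003
grip_force: 6.0
```

Run:
```python
from h import *
s=status.read_state();f=s['wrist_force'];print(f,s['tool_pos'])
if -13.8<f[0]<-10.8 and abs(f[2])<5: print(workorder.finish_job())
```

```text
[-12.57690964   1.62178161   1.87840466] [0.49542356 0.15292389 0.02880899]
the job is handed in; nothing more can be done
None
```

The job is handed in: the fence is shut and pinned with the thick pin, the profile lies flush against it, and the fingers are holding it there with a steady push of about 12.6 N.

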